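# Close down the spindle sander: level the table, stow the drums

## Task

Close down the spindle sander: turn the tilt screw's knob until the table sits level again, and put every loose full-length drum away in the rack, one to a cell, upright (flange down) and fully down on the cell floor. Some cells under the dust flaps already hold short drums that you cannot see, so press the flaps gently with closed fingers to feel which cells are free. Leave the glue bottle, sanding block and brush where they are.

Things in the scene. Friction and masses are not known exactly. Their poses are not given: they have to be found in the camera images.
- tilt_screw (a joint): The tilt screw under the black wing knob, in rad, growing clockwise seen from above; range 8 rad either way, stays where it is left (friction about 0.08 N m). Clockwise raises the table's edge on the knob's side: table_tilt grows by 0.0111 rad per rad of knob (4 degrees per full turn).
- knob_grip (a point): Place to grip the black wing knob, on its upright axis, 140 mm above the bench, 195 mm from the table's middle on the robot's side. The wing is an upright bar 70 mm long (this point's x, white end at +x), 16 mm thick (y), 34 mm high; this point is 12 mm below its top, 22 mm above the 44 mm wide round hub. The point turns with the knob.
- rack: Plywood drum rack fixed to the bench, 180 (x) x 344 (y) x 78 mm high; origin: centre of its underside. 2 x 4 square cells, 66 mm wide inside, 82 mm apart, walls 16 mm, floors 10 mm above the bench (68 mm deep). 3 or 4 cells already hold a short drum 52 mm high, hidden by the flap. A full-length drum goes in upright, past the flap, to the floor and then stands 57 mm proud.
- table_tilt (a joint): Tilt of the sander's aluminium table (280 x 300 x 12 mm, hinged on a level line through its middle, top 110 mm above the bench) in rad: 0 = level, negative = the edge on the knob's side is low. When level its top is flush with the two fixed yellow side cheeks. A fixed drum sticks up through its middle to 226 mm above the bench.
- cell0 (a point): Centre of a cell's mouth, level with the rack's top, at x -41, y -123 mm in the rack's frame (axes as the rack's). Its grey flap, hinged along the cell's +x side and sprung shut, swings down inside when pushed (under 4 N at its middle) and then takes 3 mm of the width. Over a short drum the flap's middle stops after about 7 mm; over an empty cell it goes down over 30 mm.
- cell1 (a point): Centre of a cell's mouth, level with the rack's top, at x -41, y -41 mm in the rack's frame (axes as the rack's). Flap as for cell0.
- cell2 (a point): Centre of a cell's mouth, level with the rack's top, at x -41, y +41 mm in the rack's frame (axes as the rack's). Flap as for cell0.
- cell3 (a point): Centre of a cell's mouth, level with the rack's top, at x -41, y +123 mm in the rack's frame (axes as the rack's). Flap as for cell0.
- cell4 (a point): Centre of a cell's mouth, level with the rack's top, at x +41, y -123 mm in the rack's frame (axes as the rack's). Flap as for cell0.
- cell5 (a point): Centre of a cell's mouth, level with the rack's top, at x +41, y -41 mm in the rack's frame (axes as the rack's). Flap as for cell0.
- cell6 (a point): Centre of a cell's mouth, level with the rack's top, at x +41, y +41 mm in the rack's frame (axes as the rack's). Flap as for cell0.
- cell7 (a point): Centre of a cell's mouth, level with the rack's top, at x +41, y +123 mm in the rack's frame (axes as the rack's). Flap as for cell0.
- drum0_center (a point): Centre of a loose full-length sanding drum: plain cylinder 52 mm across, 125 mm high, reddish-brown sleeve, heavy steel flange 12 mm thick at its foot, about 0.2 to 0.4 kg, standing on its flange on the bench at the start (this point 62.5 mm above its foot; z axis up along the drum). Some of the four drums are absent in a run (None at the start).
- drum1_center (a point): Centre of a loose full-length sanding drum: plain cylinder 52 mm across, 125 mm high, reddish-brown sleeve, heavy steel flange 12 mm thick at its foot, about 0.2 to 0.4 kg, standing on its flange on the bench at the start (this point 62.5 mm above its foot; z axis up along the drum). Some of the four drums are absent in a run (None at the start).
- drum2_center (a point): Centre of a loose full-length sanding drum: plain cylinder 52 mm across, 125 mm high, reddish-brown sleeve, heavy steel flange 12 mm thick at its foot, about 0.2 to 0.4 kg, standing on its flange on the bench at the start (this point 62.5 mm above its foot; z axis up along the drum). Some of the four drums are absent in a run (None at the start).
- drum3_center (a point): Centre of a loose full-length sanding drum: plain cylinder 52 mm across, 125 mm high, reddish-brown sleeve, heavy steel flange 12 mm thick at its foot, about 0.2 to 0.4 kg, standing on its flange on the bench at the start (this point 62.5 mm above its foot; z axis up along the drum). Some of the four drums are absent in a run (None at the start).
- glue: Bystander: white glue bottle with an orange cap, 60 mm across, 170 mm high; origin at the centre of its underside.
- block: Bystander: cork sanding block 120 x 65 x 24 mm; origin at the centre of its underside.
- bench_brush_grip (a point): Bystander: bench brush 200 mm long lying on the bench; this point is on its handle.

How it is judged:
By the outcome, as a careful person would: the job done as asked, in the order asked, and still so for the second after the job is handed in, with the robot touching nothing.
Of short0, short1, short2, short3, short4, short5, short6, short7 only 3 to 4 are there at a start; the rules pass over those that are not, and their reading is None.
Of drum0, drum1, drum2, drum3 only 3 to 4 are there at a start; the rules pass over those that are not, and their reading is None.
At some moment in a run one of drum0, drum1, drum2, drum3 may be knocked a few centimetres aside while the robot is not near it.
It also fails if it takes over 208 s, if anything falls off the work surface, if the arm or the gripper's body presses on something with over 40 N, if the wrist force passes 120 N, or if a joint passes its speed limit or range.

## Robot

A 6-joint arm with a two-finger parallel gripper is mounted at the origin on the work surface. World frame = base frame: x ahead of the robot, y to its left, z up, the work surface at z = 0. Lengths are in m, angles in rad, forces in N, time in s.
With the tool pointing down it reaches from about 0.35 to 0.925 m from the base axis. Payload 6.4 kg.
Tool frame: the origin (TCP) lies where the fingers leave the gripper's body, on its centre line; the fingertips stand 73 mm ahead of it and the grasp point (between the pads) lies 54 mm ahead of it; z points along the fingers, y is the line along which they close (so a half turn about z gives the same grasp; the last joint's range is limited). The gripper opens to 85 mm and grips with 20 to 120 N. Pads are 22 mm wide; open, the fingers measure 114 mm over their backs; the gripper's body (76 mm by 85 mm) begins 54 mm behind the grasp point. The pads swing forward as they close: fully open they stand 13 mm farther back than shut.
Start: joints at [1.082, 0.245, 1.558, -0, 1.339, -0.174], TCP at [0.201, 0.618, 0.304] pointing down, gripper open.
Joint ranges: [-3.13, 3.13], [-1.02, 2.26], [0.13, 2.54], [-0.95, 4.09], [0.21, 2.88], [-2.74, 2.74]. Speed limits (rad/s): [2.57, 2.57, 3.14, 3.14, 3.14, 3.14].

## Interface

Orientations are given as a rotation vector (axis times angle).
In Python, from workcell import readout, viewer, order gives the robot as it stands.
- The arm moves only by the shell command python3 -m pendant 'ROWS' [FORCE]. ROWS is JSON, a list of rows, each a list of 7 numbers: the finger opening in m, from 0 to 0.0854, then the shift along the world's x, y, z in m, then the turn, a rotation vector about the world's x, y, z in degrees. In form: [[jaw, dx, dy, dz, wx, wy, wz], ...]. A call has 1 to 10 rows; each row shifts and turns the commanded pose from where the row before left it; what a row does not reach is not made up. A row lasts 1/10 s, in which the tool goes at most 50 mm and 8.59 degrees, less where a joint would pass 70% of its speed; a pose out of reach is approached as far as the arm can. A call is refused whole if a number of a shift passes 0.05 or a number of a turn 8.59, either way. A call with a gripper value outside its range is refused whole. The fingers move at their own pace and stop on an object; FORCE is the grip in N (left out, the last holds). Time passes only in rows, so rows that do not move let the fingers close. It gives the time, the measured TCP pose, the force, the opening and the grip force at its end, in the units of the state.
- readout.state(): the state, without advancing time (a new reading comes with each control period).
- viewer.grab_frame(name): name is "side" or "top"; returns (picture, depth): 480x640x3 uint8, blue, green, red; 480x640 float32, m along the optical axis (not along the pixel's ray), 0 where there is no reading.
- viewer.calibration(name): a dict with "fx", "fy", "cx", "cy" (pixels), "distortion" ([k1, k2, p1, p2, k3] as OpenCV has them; the pictures are not rectified), "rvec" (rotation vector, rad) and "tvec" (3), from world to camera coordinates, as OpenCV has them. Camera axes: x right, y down, z forward; pixel columns grow to the right and rows downward; lengths in m; the calibration is good to about 2 mm. A picture is of the moment at which its call begins. calibration takes no time and is no camera call.
- order.finish_job(): hands the job in; it is judged then, once.
The state is a dict: "clock": time; "joints": joint angles; "joint_velocities": joint speeds; "joint_efforts": joint torques, N m; "ee_pos": TCP position; "eef_rot": TCP orientation; "wrist_force": force on the tool from outside, world axes, zero at the start; "ft_torque": the same for the moment, N m; "grip_width": finger opening in m; "grip_force": force on a finger pad.
Only numpy, scipy, OpenCV 4.12 (cv2) and the standard library are available. Lean on these libraries where they do the work, as an engineer would, in place of code of your own. Each camera call takes 0.05 s, during which the arm holds its last target. There are 200 camera calls.

## Working session

There is one attempt and no reset: what is moved stays moved. The work goes in short steps, Python scripts to look and compute and a shell command to move; the robot and the scene stay as the last step left them, time stands still between calls to the robot, and variables do not carry over. Pictures are saved under pics/ and viewed, at most 14 in all, crops included, and the job is handed in when it is done.

```bash
ls; mkdir -p pics
python3 - <<'E'
from workcell import readout,viewer
import cv2
for n in("side","top"):
    p,d=viewer.grab_frame(n); cv2.imwrite(f"pics/{n}0.png",p)
    import numpy as np; np.save(f"{n}0.npy",d)
    print(viewer.calibration(n), (d>0).mean())
print(readout.state())
E
```

```text
pics
{'fx': 575.722555359721, 'fy': 575.722555359721, 'cx': 325.3466438059346, 'cy': 248.35835908885267, 'distortion': array([-0.18219979,  0.        ,  0.        ,  0.        ,  0.        ]), 'rvec': array([ 2.27092059, -0.64916671,  0.26583309]), 'tvec': array([-0.52742447,  0.30177636,  0.92799496])} 0.9959635416666667
{'fx': 477.6276590622392, 'fy': 477.6276590622392, 'cx': 319.48260750752803, 'cy': 248.10413900346154, 'distortion': array([-0.03729442,  0.        ,  0.        ,  0.        ,  0.        ]), 'rvec': array([ 2.09351767, -2.14067998,  0.13941416]), 'tvec': array([0.03237221, 0.63393085, 1.12693478])} 0.9959798177083333
{'clock': 0.1, 'joints': array([ 1.08188921e+00,  2.45763664e-01,  1.55890378e+00, -1.72540361e-05,
        1.33871390e+00, -1.74093296e-01]), 'joint_velocities': array([-0.00034314, -0.00043903, -0.00179549,  0.00189799,  0.00083812,
       -0.00124918]), 'joint_efforts': array([-3.49339498e-04, -4.30673254e+01, -3.27126718e+01, -1.16394813e-04,
        2.81933193e-03,  2.69539143e-06]), 'ee_pos': array([0.20107647, 0.61771458, 0.30287171]), 'eef_rot': array([-4.92373732e-01, -3.10219402e+00,  2.66479206e-03]), 'wrist_force': array([-0.17253077, -0.59284158, -0.11074294]), 'ft_torque': array([ 0.01227433, -0.01428939, -0.05031526]), 'grip_force': 0.0, 'grip_width': 0.08522310349674758}
```

View pics/side0.png

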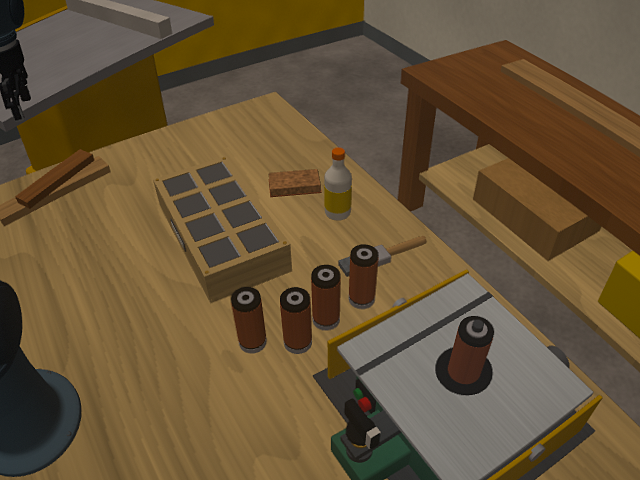

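View pics/top0.png

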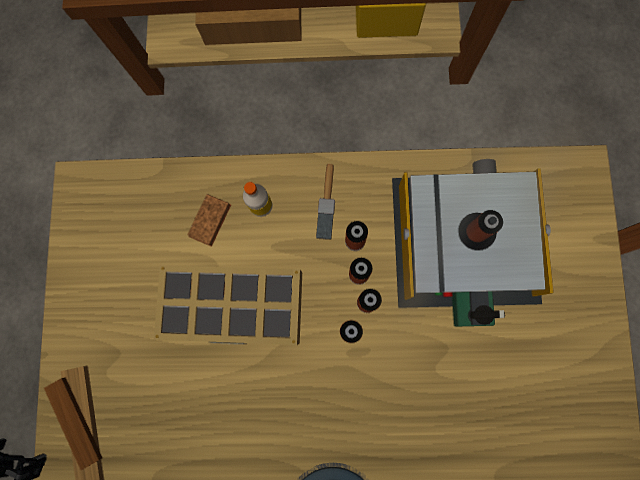

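Side: four drums (249,320), (296,320), (326,297), (363,276). The rack is at about (220,220) and the knob at (362,425), with its white wing end at (374,436). Top: drum tops at (351,331), (369,300), (361,270), (357,235); rack centre (228,306), knob (485,315).

```bash
cat > h.py <<'E'
from workcell import readout,viewer
import cv2,numpy as np
def cloud(n,save=None):
    p,d=viewer.grab_frame(n); c=viewer.calibration(n)
    if save: cv2.imwrite(save,p)
    K=np.array([[c['fx'],0,c['cx']],[0,c['fy'],c['cy']],[0,0,1]])
    v,u=np.mgrid[:480,:640]
    q=cv2.undistortPoints(np.stack([u,v],-1).reshape(-1,1,2).astype(float),K,c['distortion']).reshape(480,640,2)
    X=np.dstack([q*d[...,None],d]); R=cv2.Rodrigues(c['rvec'])[0]
    return p,(X-c['tvec'])@R   # R^T (X-t)
def drums(p,W):
    m=((W[...,2]>.118)&(W[...,2]<.135)&(p.max(2)<190)).astype(np.uint8)
    n,l,s,ce=cv2.connectedComponentsWithStats(m)
    o=[]
    for i in range(1,n):
        if 150<s[i,4]<1500:
            P=W[l==i]; o.append((s[i,:4].tolist(),s[i,4],P.mean(0).round(4).tolist(),((P.max(0)+P.min(0))/2).round(4).tolist(),np.ptp(P,0).round(3).tolist()))
    return o
def tilt(W,p,lim=None):
    m=(W[...,2]>.06)&(W[...,2]<.15)&(np.ptp(p.astype(int),axis=2)<25)&(p.min(2)>110)
    return m
E
python3 - <<'E'
from h import *
for n in("top","side"):
    p,W=cloud(n)
    print(n)
    for o in drums(p,W): print(o)
    # rack top
    m=((abs(W[...,2]-.078)<.006)&(W[...,1]>0.05)).astype(np.uint8)
    k,l,s,ce=cv2.connectedComponentsWithStats(m); i=1+s[1:,4].argmax()
    P=W[l==i]; print('rack',s[i],cv2.minAreaRect(P[:,:2].astype(np.float32)),P[:,2].mean())
    # table
    m=((W[...,2]>.07)&(W[...,2]<.15)&(np.ptp(p.astype(int),axis=2)<30)&(p.min(2)>120)).astype(np.uint8)
    k,l,s,ce=cv2.connectedComponentsWithStats(m); i=1+s[1:,4].argmax()
    P=W[l==i];A=np.c_[P[:,:2]-P[:,:2].mean(0),np.ones(len(P))];f=np.linalg.lstsq(A,P[:,2],rcond=None)[0]
    print('table',s[i],P[:,:2].mean(0),cv2.minAreaRect(P[:,:2].astype(np.float32)),f, np.std(A@f-P[:,2]))
    m=((W[...,2]>.135)&(W[...,2]<.165)&(W[...,0]<.55)).astype(np.uint8)
    k,l,s,ce=cv2.connectedComponentsWithStats(m)
    for i in range(1,k):
        if s[i,4]>40: P=W[l==i];print('knob?',s[i],cv2.minAreaRect(P[:,:2].astype(np.float32)),P[:,2].max())
    hsv=cv2.cvtColor(p,cv2.COLOR_BGR2HSV)
    y=(hsv[...,0]>18)&(hsv[...,0]<32)&(hsv[...,1]>190)&(W[...,2]>.05)&(W[...,2]<.2)&(W[...,1]<0.1)
    print('cheek z', y.sum(), np.percentile(W[y][:,2],[50,90,98]) if y.sum() else 0)
E
```

```text
top
([346, 221, 22, 22], np.int32(384), [0.6589, -0.0712, 0.1252], [0.6596, -0.0712, 0.1253], [0.051, 0.049, 0.014])
([350, 258, 22, 22], np.int32(385), [0.5725, -0.078, 0.1252], [0.5727, -0.0778, 0.1245], [0.049, 0.049, 0.013])
([359, 289, 23, 23], np.int32(398), [0.5003, -0.0964, 0.125], [0.5002, -0.097, 0.1245], [0.05, 0.05, 0.012])
([340, 321, 23, 22], np.int32(387), [0.4311, -0.0515, 0.1252], [0.4303, -0.0516, 0.1243], [0.047, 0.05, 0.012])
rack [  154   266   146    79 10050] ((0.5005571842193604, 0.2432079166173935), (0.34549441933631897, 0.1786428540945053), 87.09454345703125) 0.07754328891075545
table [  439   172   106   120 10088] [ 0.65344604 -0.39036448] ((0.6567862629890442, -0.38717415928840637), (0.27841272950172424, 0.23282159864902496), 0.2426464557647705) [0.05307316 0.00039386 0.11003503] 0.002094922899847363
knob? [471 310  34   8 246] ((0.46296074986457825, -0.35361549258232117), (0.07034578174352646, 0.01559924241155386), 88.52899169921875) 0.15773927548922656
cheek z 1170 [0.10777823 0.11212988 0.11436065]
side
([328, 165, 21, 14], np.int32(177), [0.7537, 0.16
[... 896 characters left out ...]
8496, 0.24343299865722656), (0.3530576527118683, 0.18306301534175873), 86.8038558959961) 0.07766612433808498
table [ 361  297  207  150 2585] [ 0.7021971  -0.33583724] ((0.6563268899917603, -0.3628169894218445), (0.277266263961792, 0.18776284158229828), 0.10076550394296646) [ 0.05268295 -0.00225031  0.1129571 ] 0.0014063152561932227
knob? [  0 349  30  61 640] ((0.042965494096279144, -0.035528235137462616), (0.0987507700920105, 0.024786870926618576), 50.210105895996094) 0.16495569113081307
knob? [345 399  36  46 693] ((0.4597357511520386, -0.35527586936950684), (0.018054645508527756, 0.06977126002311707), 1.6841155290603638) 0.15624887302752868
cheek z 2551 [0.10763188 0.11128624 0.11276601]
```

Run:
```python
from h import *
p,W=cloud("top")
x,y=W[...,0],W[...,1]
for n in("top","side"):
    p,W=cloud(n)
    m=((abs(W[...,2]-.075)<.012)&(W[...,1]>0.05)&(W[...,1]<.45)&(p.max(2)<105)&(np.ptp(p.astype(int),axis=2)<25)).astype(np.uint8)
    k,l,s,ce=cv2.connectedComponentsWithStats(m)
    for i in range(1,k):
        if s[i,4]>150: P=W[l==i].astype(np.float32);r=cv2.minAreaRect(P[:,:2]);print(n,np.round(r[0],4),np.round(r[1],3),round(r[2],1),P[:,2].mean().round(4))
    c=p[260:350,150:305] if n=="top" else p[150:300,145:300]
    cv2.imwrite(f"pics/c_{n}.png",cv2.resize(c,None,fx=4.5 if n=="top" else 3.8,fy=4.5 if n=="top" else 3.8,interpolation=2))
```

```text
Traceback (most recent call last):
cv2.error: OpenCV(4.12.0) /io/opencv/modules/imgproc/src/convhull.cpp:143: error: (-215:Assertion failed) total >= 0 && (depth == CV_32F || depth == CV_32S) in function 'convexHull'
```

Run:
```python
from h import *
for n in("top","side"):
    p,W=cloud(n)
    m=((abs(W[...,2]-.075)<.012)&(W[...,1]>0.05)&(W[...,1]<.45)&(p.max(2)<105)&(np.ptp(p.astype(int),axis=2)<25)).astype(np.uint8)
    k,l,s,ce=cv2.connectedComponentsWithStats(m)
    for i in range(1,k):
        if s[i,4]>150: P=np.ascontiguousarray(W[l==i].astype(np.float32));r=cv2.minAreaRect(np.ascontiguousarray(P[:,:2]));print(n,np.round(r[0],4),np.round(r[1],3),round(r[2],1),P[:,2].mean().round(4))
    c=p[260:350,150:305] if n=="top" else p[150:300,145:300]
    cv2.imwrite(f"pics/c_{n}.png",cv2.resize(c,None,fx=3.8,fy=3.8,interpolation=2))
```

```text
top [0.5489 0.3651] [0.064 0.061] 86.6 0.0769
top [0.5444 0.2825] [0.064 0.061] 86.6 0.0771
top [0.5396 0.2012] [0.065 0.062] 88.7 0.077
top [0.5349 0.1192] [0.065 0.061] 88.0 0.0766
top [0.4666 0.3694] [0.065 0.062] 88.4 0.0769
top [0.4619 0.2874] [0.063 0.062] 86.5 0.0772
top [0.4583 0.2049] [0.064 0.059] 88.9 0.0771
top [0.4541 0.1235] [0.064 0.061] 86.9 0.0768
side [0.547  0.3639] [0.07  0.063] 88.7 0.0769
side [0.4642 0.3693] [0.068 0.063] 89.0 0.077
side [0.5423 0.2823] [0.066 0.062] 88.7 0.0778
side [0.4604 0.2864] [0.069 0.063] 88.0 0.0778
side [0.5388 0.2004] [0.067 0.065] 86.5 0.0773
side [0.4561 0.2036] [0.066 0.063] 87.3 0.0774
side [0.5338 0.1189] [0.07  0.064] 87.1 0.0773
side [0.4514 0.1232] [0.065 0.062] 86.4 0.0772
```

View pics/c_side.png

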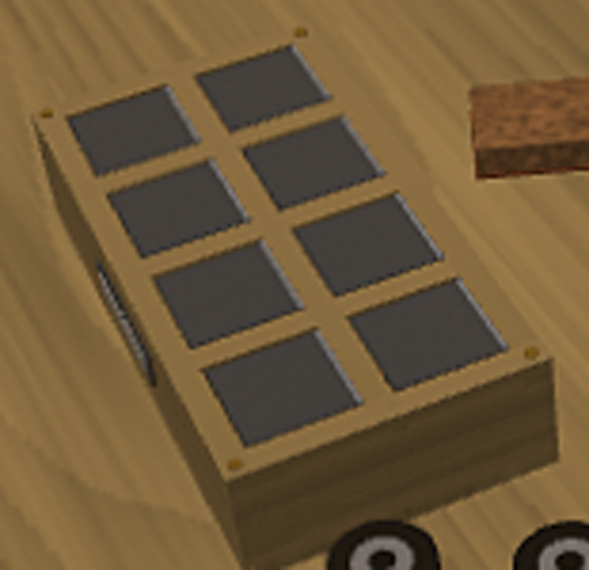

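The light hinge strips lie on the world +x side of each flap, so rack +x is world +x with yaw about -3°. I'll feel the cells first because they're on the way.

```bash
python3 -m pendant '[[0,0.033,-0.031,-0.016,0,0,0],[0,0.033,-0.031,-0.016,0,0,0],[0,0.033,-0.031,-0.016,0,0,0],[0,0.033,-0.031,-0.016,0,0,0],[0,0.033,-0.031,-0.016,0,0,0],[0,0.033,-0.031,-0.016,0,0,0],[0,0.033,-0.031,-0.016,0,0,0],[0,0.033,-0.031,-0.016,0,0,0],[0,0,0,0,0,0,0],[0,0,0,0,0,0,0]]' 40
```

```text
clock: 1.4
ee_pos: [0.4658, 0.3693, 0.1755]
eef_rot: [-0.496, -3.101, 0.001]
wrist_force: [0.0, 0.7, 0.5]
grip_width: -0.0003
grip_force: 0.0
```

```bash
python3 -m pendant '[[0,0,0,-0.02,0,0,0],[0,0,0,-0.006,0,0,0],[0,0,0,-0.004,0,0,0],[0,0,0,-0.003,0,0,0],[0,0,0,-0.002,0,0,0],[0,0,0,-0.001,0,0,0],[0,0,0,0,0,0,0]]'
```

```text
clock: 2.1
ee_pos: [0.4654, 0.3704, 0.1403]
eef_rot: [0.492, 3.102, 0.001]
wrist_force: [-0.7, 0.8, 0.9]
grip_width: -0.0003
grip_force: 0.5
```

```bash
python3 -m pendant '[[0,0,0,-0.002,0,0,0],[0,0,0,-0.002,0,0,0],[0,0,0,-0.002,0,0,0],[0,0,0,0,0,0,0]]'
```

```text
clock: 2.5
ee_pos: [0.4651, 0.3699, 0.1335]
eef_rot: [-0.492, -3.102, 0.001]
wrist_force: [1.0, -0.4, 1.0]
grip_width: -0.0002
grip_force: 0.5
```

```bash
python3 -m pendant '[[0,0,0,0.04,0,0,0],[0,0.041,-0.003,0,0,0,0],[0,0.041,-0.003,0,0,0,0],[0,0,0,-0.022,0,0,0],[0,0,0,-0.004,0,0,0],[0,0,0,-0.003,0,0,0],[0,0,0,-0.003,0,0,0],[0,0,0,-0.002,0,0,0],[0,0,0,-0.001,0,0,0],[0,0,0,0,0,0,0]]'
```

```text
clock: 3.5
ee_pos: [0.5468, 0.3638, 0.1438]
eef_rot: [-0.49, -3.102, 0.006]
wrist_force: [-12.3, -10.4, 25.5]
grip_width: 0.0003
grip_force: 13.6
```

```bash
python3 -m pendant '[[0,0,0,0.035,0,0,0],[0,-0.002,-0.041,0,0,0,0],[0,-0.002,-0.041,0,0,0,0],[0,0,0,-0.022,0,0,0],[0,0,0,-0.003,0,0,0],[0,0,0,-0.003,0,0,0],[0,0,0,-0.002,0,0,0],[0,0,0,-0.002,0,0,0],[0,0,0,-0.001,0,0,0],[0,0,0,0,0,0,0]]'
```

```text
clock: 4.5
ee_pos: [0.5432, 0.283, 0.1441]
eef_rot: [-0.49, -3.102, 0.002]
wrist_force: [-10.7, -3.9, 18.5]
grip_width: -0.0002
grip_force: 9.9
```

Cells 7 and 6 are occupied; next is cell2.

```bash
python3 -m pendant '[[0,0,0,0.034,0,0,0],[0,-0.041,0.002,0,0,0,0],[0,-0.041,0.002,0,0,0,0],[0,0,0,-0.022,0,0,0],[0,0,0,-0.004,0,0,0],[0,0,0,-0.003,0,0,0],[0,0,0,-0.002,0,0,0],[0,0,0,-0.002,0,0,0],[0,0,0,-0.001,0,0,0],[0,0,0,0,0,0,0]]'
```

```text
clock: 5.5
ee_pos: [0.4619, 0.2861, 0.1412]
eef_rot: [0.493, 3.102, 0.001]
wrist_force: [0.7, -1.1, 0.8]
grip_width: 0.0
grip_force: 0.5
```

```bash
python3 -m pendant '[[0,0,0,0.034,0,0,0],[0,-0.002,-0.041,0,0,0,0],[0,-0.002,-0.041,0,0,0,0],[0,0,0,-0.022,0,0,0],[0,0,0,-0.004,0,0,0],[0,0,0,-0.003,0,0,0],[0,0,0,-0.002,0,0,0],[0,0,0,-0.002,0,0,0],[0,0,0,-0.001,0,0,0],[0,0,0,0,0,0,0]]'
```

```text
clock: 6.5
ee_pos: [0.4576, 0.2045, 0.1412]
eef_rot: [0.492, 3.102, 0.001]
wrist_force: [0.5, 1.0, 0.7]
grip_width: 0.0002
grip_force: 0.5
```

```bash
python3 -m pendant '[[0,0,0,0.034,0,0,0],[0,0.041,-0.002,0,0,0,0],[0,0.041,-0.002,0,0,0,0],[0,0,0,-0.022,0,0,0],[0,0,0,-0.004,0,0,0],[0,0,0,-0.003,0,0,0],[0,0,0,-0.002,0,0,0],[0,0,0,-0.002,0,0,0],[0,0,0,-0.001,0,0,0],[0,0,0,0,0,0,0]]'
```

```text
clock: 7.5
ee_pos: [0.5391, 0.2002, 0.1412]
eef_rot: [0.492, 3.103, 0.0]
wrist_force: [-0.7, -0.8, 1.4]
grip_width: 0.0
grip_force: 0.5
```

Cells 3, 2, 1 and 5 are free and 6 and 7 are occupied, which is enough for four drums. Now to the knob.

```bash
python3 -m pendant '[[0,0,0,0.045,0,0,0],[0,0,0,0.045,0,0,-8],[0.05,-0.006,-0.046,0.007,0,0,-8],[0.05,-0.006,-0.046,0.005,0,0,-8],[0.05,-0.006,-0.046,0.005,0,0,-8],[0.05,-0.006,-0.046,0.005,0,0,-8],[0.05,-0.006,-0.046,0.005,0,0,-8],[0.05,-0.006,-0.046,0.005,0,0,-8],[0.05,-0.006,-0.046,0.005,0,0,-8],[0.05,-0.006,-0.046,0.005,0,0,-8]]'; python3 -m pendant '[[0.05,-0.007,-0.046,0,0,0,0],[0.05,-0.007,-0.046,0,0,0,0],[0.05,-0.007,-0.047,0,0,0,0],[0.05,-0.008,-0.047,0,0,0,0],[0.05,0,0,0,0,0,0],[0.05,0,0,0,0,0,0]]'
```

```text
clock: 8.5
ee_pos: [0.4907, -0.1696, 0.2735]
eef_rot: [2.228, 2.214, 0.001]
wrist_force: [0.5, -0.0, -0.1]
grip_width: 0.0504
grip_force: 0.0
clock: 9.1
ee_pos: [0.4619, -0.3546, 0.2728]
eef_rot: [-2.224, -2.218, -0.001]
wrist_force: [-0.5, 0.8, 0.2]
grip_width: 0.0498
grip_force: 0.0
```

```bash
python3 -m pendant '[[0.05,0,0,-0.035,0,0,0],[0.05,0,0,-0.03,0,0,0],[0.05,0,0,-0.01,0,0,0],[0,0,0,0,0,0,0],[0,0,0,0,0,0,0],[0,0,0,0,0,0,0],[0,0,0,0,0,0,0],[0,0,0,0,0,0,0]]' 60
```

```text
clock: 9.9
ee_pos: [0.4613, -0.354, 0.1997]
eef_rot: [-2.219, -2.22, 0.004]
wrist_force: [-9.8, 2.4, 4.6]
grip_width: 0.0151
grip_force: 59.7
```

```bash
python3 -m pendant '[[0,-0.001,0,0,0,0,-4],[0,0,0,0,0,0,-8],[0,0,0,0,0,0,-8],[0,0,0,0,0,0,-8],[0,0,0,0,0,0,-8],[0,0,0,0,0,0,-8]]'
```

```text
clock: 10.5
ee_pos: [0.461, -0.354, 0.1997]
eef_rot: [2.895, 1.219, -0.002]
wrist_force: [-4.9, 1.3, 2.5]
grip_width: 0.0152
grip_force: 59.3
```

```bash
python3 -m pendant '[[0,0,0,0,0,0,-8],[0,0,0,0,0,0,-8],[0,0,0,0,0,0,-8],[0,0,0,0,0,0,-8],[0,0,0,0,0,0,-8],[0,0,0,0,0,0,-8],[0,0,0,0,0,0,-8],[0,0,0,0,0,0,-8],[0,0,0,0,0,0,-8]]'; python3 -m pendant '[[0,0,0,0,0,0,-8],[0,0,0,0,0,0,-8],[0,0,0,0,0,0,-8],[0,0,0,0,0,0,-8],[0,0,0,0,0,0,-8],[0,0,0,0,0,0,-8],[0,0,0,0,0,0,0]]'
```

```text
clock: 11.4
ee_pos: [0.461, -0.354, 0.1997]
eef_rot: [3.058, -0.715, -0.002]
wrist_force: [-4.3, 2.0, 1.8]
grip_width: 0.0148
grip_force: 59.4
clock: 12.1
ee_pos: [0.461, -0.354, 0.1997]
eef_rot: [2.506, -1.893, -0.001]
wrist_force: [-5.1, 2.3, 2.1]
grip_width: 0.0148
grip_force: 59.4
```

```bash
python3 -m pendant '[[0.05,0,0,0,0,0,0],[0.05,0,0,0,0,0,0],[0.05,0,0,0,0,0,0],[0.05,0,0,0.03,0,0,0],[0.05,0,0,0.02,0,0,0],[0.05,0,0,0,0,0,8.5],[0.05,0,0,0,0,0,8.5],[0.05,0,0,0,0,0,8.5],[0.05,0,0,0,0,0,8.5],[0.05,0,0,0,0,0,8.5]]'; python3 -m pendant '[[0.05,0,0,0,0,0,8.5],[0.05,0,0,0,0,0,8.5],[0.05,0,0,0,0,0,8.5],[0.05,0,0,0,0,0,8.5],[0.05,0,0,0,0,0,8.5],[0.05,0,0,0,0,0,8.5],[0.05,0,0,0,0,0,8.5],[0.05,0,0,0,0,0,8.5],[0.05,0,0,0,0,0,8.5],[0.05,0,0,0,0,0,8.5]]'; python3 -m pendant '[[0.05,0,0,0,0,0,8.5],[0.05,0,0,0,0,0,8.5],[0.05,0,0,0,0,0,8.5],[0.05,0,0,0,0,0,8.5],[0.05,0,0,0,0,0,8.5],[0.05,0,0,0,0,0,8.5],[0.05,0,0,0,0,0,1.5],[0.05,0,0,0,0,0,0]]'
python3 - <<'E'
from h import *
for n in("top","side"):
    p,W=cloud(n)
    m=((W[...,2]>.07)&(W[...,2]<.15)&(np.ptp(p.astype(int),axis=2)<30)&(p.min(2)>120)&(W[...,0]>.52)&(W[...,0]<.8)&(W[...,1]<-.2)).astype(np.uint8)
    k,l,s,ce=cv2.connectedComponentsWithStats(m); i=1+s[1:,4].argmax()
    P=W[l==i]
    for _ in range(4):
        A=np.c_[P[:,:2]-[.657,-.38],np.ones(len(P))];f=np.linalg.lstsq(A,P[:,2],rcond=None)[0];r=A@f-P[:,2];P=P[abs(r)<.003] if _<3 else P
    print(n,s[i],len(P),f,np.std(r))
E
```

```text
clock: 13.1
ee_pos: [0.4615, -0.3541, 0.2484]
eef_rot: [3.026, -0.844, 0.001]
wrist_force: [0.5, -0.2, 0.3]
grip_width: 0.0501
grip_force: 0.0
clock: 14.1
ee_pos: [0.4615, -0.3541, 0.2484]
eef_rot: [2.8, 1.422, 0.001]
wrist_force: [-0.2, -0.4, 0.0]
grip_width: 0.0503
grip_force: 0.0
clock: 14.9
ee_pos: [0.4614, -0.354, 0.2482]
eef_rot: [1.894, 2.506, -0.0]
wrist_force: [0.0, 0.2, 0.0]
grip_width: 0.0499
grip_force: 0.0
top [ 438  172  106  119 9118] 7731 [ 0.02036648 -0.00036045  0.11022222] 0.0014842945351665011
side [  383   299   209   181 18505] 18066 [ 0.02038865 -0.00090192  0.11054067] 0.001235317913717091
```

```bash
python3 -m pendant '[[0.05,0,0,-0.03,0,0,0],[0.05,0,0,-0.019,0,0,0],[0,0,0,0,0,0,0],[0,0,0,0,0,0,0],[0,0,0,0,0,0,0],[0,0,0,0,0,0,0],[0,0,0,0,0,0,-4],[0,0,0,0,0,0,-8],[0,0,0,0,0,0,-8],[0,0,0,0,0,0,-8]]'; python3 -m pendant '[[0,0,0,0,0,0,-8],[0,0,0,0,0,0,-8],[0,0,0,0,0,0,-8],[0,0,0,0,0,0,-8],[0,0,0,0,0,0,-8],[0,0,0,0,0,0,-8],[0,0,0,0,0,0,-8],[0,0,0,0,0,0,-8],[0,0,0,0,0,0,-8],[0,0,0,0,0,0,-3]]';  python3 -m pendant '[[0,0,0,0,0,0,-2],[0,0,0,0,0,0,0],[0,0,0,0,0,0,0]]'
cat >> h.py <<'E'
def fit(P,c=(.657,-.38)):
    for _ in range(5):
        A=np.c_[P[:,:2]-c,np.ones(len(P))];f=np.linalg.lstsq(A,P[:,2],rcond=None)[0];r=A@f-P[:,2]
        if _<4:P=P[abs(r)<.003]
    return len(P),f.round(5),np.std(r).round(4)
def table():
    for n in("top","side"):
        p,W=cloud(n)
        X=W[...,0];Y=W[...,1];Z=W[...,2]
        m=((Z>.07)&(Z<.15)&(np.ptp(p.astype(int),axis=2)<30)&(p.min(2)>120)&(X>.52)&(X<.8)&(Y<-.2)).astype(np.uint8)
        k,l,s,ce=cv2.connectedComponentsWithStats(m); i=1+s[1:,4].argmax()
        print(n,'table',*fit(W[l==i]))
        print('bench',*fit(W[(abs(Z)<.01)&(X>.3)&(X<.8)&(Y>-.65)&(Y<.5)]))
        h=cv2.cvtColor(p,cv2.COLOR_BGR2HSV)
        y=(h[...,0]>18)&(h[...,0]<32)&(h[...,1]>190)&(Z>.1)&(Z<.125)&(X>.45)&(X<.85)&(Y<-.15)
        print('cheek',*fit(W[y]))
E
python3 -c "from h import *;table()"
```

```text
clock: 16.0
ee_pos: [0.461, -0.3544, 0.2]
eef_rot: [2.447, 1.969, -0.002]
wrist_force: [-5.3, 0.2, 2.0]
grip_width: 0.0147
grip_force: 59.7
clock: 17.0
ee_pos: [0.4606, -0.3541, 0.2]
eef_rot: [3.14, 0.076, -0.004]
wrist_force: [-7.4, 2.5, 3.9]
grip_width: 0.0149
grip_force: 60.0
clock: 17.3
ee_pos: [0.4606, -0.3541, 0.2]
eef_rot: [3.141, 0.026, -0.004]
wrist_force: [-7.7, 2.2, 4.8]
grip_width: 0.0148
grip_force: 60.1
top table 7980 [ 0.00038 -0.00046  0.11021] 0.0015
bench 36701 [ 0.00059 -0.00034  0.00039] 0.0015
cheek 561 [ 1.0100e-03 -2.0000e-05  1.0951e-01] 0.0014
side table 17681 [-6.0000e-05 -1.0300e-03  1.1051e-01] 0.0012
bench 27516 [ 0.00138 -0.00074  0.00108] 0.0014
cheek 882 [-0.00109 -0.00408  0.10967] 0.0013
```

```bash
python3 -m pendant '[[0.05,0,0,0,0,0,0],[0.05,0,0,0,0,0,0],[0.05,0,0,0,0,0,0],[0.05,0,0,0.04,0,0,0],[0.08,0,0,0.04,0,0,0],[0.08,-0.005,0.045,0.01,0,0,0],[0.08,-0.005,0.045,0,0,0,0],[0.08,-0.005,0.045,0,0,0,0],[0.08,-0.005,0.045,0,0,0,0],[0.08,-0.005,0.045,0,0,0,0]]'
python3 - <<'E'
from h import *
table()
for n in("top","side"):
    p,W=cloud(n)
    for o in drums(p,W): print(n,o[0],o[2:4])
E
```

```text
clock: 18.4
ee_pos: [0.436, -0.1273, 0.2893]
eef_rot: [3.141, 0.026, 0.002]
wrist_force: [0.5, 0.8, -0.5]
grip_width: 0.0801
grip_force: 0.0
top table 8429 [2.8000e-04 8.0000e-05 1.1023e-01] 0.0015
bench 37859 [ 0.00079 -0.00034  0.00042] 0.0015
cheek 531 [ 0.00314 -0.00039  0.10953] 0.0014
side table 18529 [-1.1000e-04 -9.8000e-04  1.1051e-01] 0.0012
bench 35179 [ 0.00034 -0.00102  0.0009 ] 0.0014
cheek 1251 [-0.0007  -0.00387  0.10961] 0.0012
top [338, 229, 22, 22] ([0.6404, -0.0526, 0.1252], [0.6411, -0.0521, 0.1245])
top [350, 258, 22, 22] ([0.5724, -0.078, 0.1252], [0.5727, -0.0777, 0.1251])
top [359, 289, 20, 22] ([0.5056, -0.0892, 0.1252], [0.5015, -0.0938, 0.1246])
top [340, 321, 18, 22] ([0.4307, -0.0456, 0.1255], [0.4303, -0.0457, 0.1252])
side [328, 165, 21, 13] ([0.7536, 0.1624, 0.1256], [0.7581, 0.1667, 0.1265])
side [336, 242, 28, 23] ([0.639, -0.0556, 0.125], [0.6404, -0.0533, 0.1241])
side [311, 265, 30, 25] ([0.5707, -0.0814, 0.1248], [0.5723, -0.0797, 0.1235])
side [230, 287, 31, 26] ([0.4284, -0.0541, 0.1248], [0.4291, -0.0519, 0.1234])
side [281, 287, 29, 27] ([0.5003, -0.1029, 0.1248], [0.4994, -0.0998, 0.1238])
side [0, 360, 35, 58] ([0.0359, -0.0477, 0.1266], [0.0312, -0.0292, 0.1265])
side [449, 361, 33, 21] ([0.6391, -0.3664, 0.1269], [0.6467, -0.3572, 0.1264])
side [339, 417, 45, 26] ([0.4582, -0.3636, 0.1247], [0.4597, -0.3629, 0.1265])
```

```bash
python3 -m pendant '[[0.08,-0.003,0.038,0,0,0,0],[0.08,-0.003,0.037,0,0,0,0],[0.08,0,0,-0.045,0,0,0],[0.08,0,0,-0.045,0,0,0],[0.08,0,0,-0.04,0,0,0],[0.04,0,0,0,0,0,0],[0.04,0,0,0,0,0,0],[0.04,0,0,0,0,0,0],[0.04,0,0,0,0,0,0],[0.04,0,0,0,0,0,0]]' 45
```

```text
clock: 19.6
ee_pos: [0.431, -0.0543, 0.1603]
eef_rot: [3.14, 0.026, 0.004]
wrist_force: [0.5, 0.5, -2.4]
grip_width: 0.051
grip_force: 48.6
```

```bash
python3 -m pendant '[[0.04,0,0,0.03,0,0,0],[0.04,0,0,0.045,0,0,0],[0.04,0.003,0.02,0.04,0,0,0],[0.04,0.004,0.035,0.03,0,0,0],[0.04,0.004,0.045,0.005,0,0,0],[0.04,0.004,0.045,0,0,0,0],[0.04,0.004,0.045,0,0,0,0],[0.04,0.004,0.045,0,0,0,0],[0.04,0.004,0.045,0,0,0,0],[0.04,0.004,0.045,0,0,0,0]]'; python3 -m pendant '[[0.04,0.002,0.045,0,0,0,0],[0.04,0,0.035,0,0,0,0],[0.04,0,0.018,0,0,0,0],[0.04,0,0,0,0,0,0],[0.04,0,0,0,0,0,0]]'
```

```text
clock: 20.6
ee_pos: [0.461, 0.2731, 0.3097]
eef_rot: [-3.141, -0.027, -0.002]
wrist_force: [1.3, 1.0, -1.7]
grip_width: 0.0507
grip_force: 49.0
clock: 21.1
ee_pos: [0.4632, 0.3686, 0.3089]
eef_rot: [3.141, 0.027, -0.0]
wrist_force: [-0.0, 0.1, -3.1]
grip_width: 0.0514
grip_force: 49.3
```

```bash
python3 -m pendant '[[0.04,0,0,-0.04,0,0,0],[0.04,0,0,-0.02,0,0,0],[0.04,0,0,-0.01,0,0,0],[0.04,0,0,-0.01,0,0,0],[0.04,0,0,-0.01,0,0,0],[0.04,0,0,-0.01,0,0,0],[0.04,0,0,0,0,0,0]]'; python3 -m pendant '[[0.04,0,0,-0.01,0,0,0],[0.04,0,0,-0.01,0,0,0],[0.04,0,0,-0.01,0,0,0],[0.04,0,0,-0.006,0,0,0],[0.04,0,0,-0.002,0,0,0],[0.04,0,0,0,0,0,0]]'
```

```text
clock: 21.8
ee_pos: [0.4625, 0.3688, 0.2074]
eef_rot: [3.141, 0.026, -0.004]
wrist_force: [-1.6, 1.6, -3.2]
grip_width: 0.0511
grip_force: 49.1
clock: 22.4
ee_pos: [0.4631, 0.369, 0.1705]
eef_rot: [3.141, 0.026, -0.001]
wrist_force: [-0.5, 0.3, -3.1]
grip_width: 0.051
grip_force: 48.8
```

```bash
python3 -m pendant '[[0.04,0,0,-0.001,0,0,0],[0.04,0,0,-0.001,0,0,0],[0.04,0,0,0,0,0,0]]'
```

```text
clock: 22.7
ee_pos: [0.4637, 0.3692, 0.1698]
eef_rot: [-3.141, -0.026, -0.002]
wrist_force: [-1.3, -0.7, 1.0]
grip_width: 0.0513
grip_force: 49.1
```

```bash
python3 -m pendant '[[0.064,0,0,0,0,0,0],[0.064,0,0,0,0,0,0],[0.064,0,0,0,0,0,0],[0.064,0,0,0.03,0,0,0],[0.064,0,0,0.05,0,0,0],[0.08,0,-0.01,0.045,0,0,0],[0.08,0.004,-0.049,0,0,0,0],[0.08,0.004,-0.049,0,0,0,0],[0.08,0.004,-0.049,0,0,0,0],[0.08,0.004,-0.049,0,0,0,0]]'; python3 -m pendant '[[0.08,0.004,-0.049,0,0,0,0],[0.08,0.004,-0.049,0,0,0,0],[0.08,0.004,-0.049,0,0,0,0],[0.08,0.004,-0.049,0,0,0,0],[0.08,0.004,-0.04,0,0,0,0],[0.08,0,-0.025,0,0,0,0],[0.08,0,0,0,0,0,0]]'
python3 - <<'E'
from h import *
for n in("top","side"):
    p,W=cloud(n,"pics/%s_a.png"%n)
    for o in drums(p,W): print(n,o[0],o[2:4])
    m=(W[...,2]>.128)&(W[...,2]<.142)&(W[...,1]>.3)&(W[...,1]<.42)&(W[...,0]<.52)&(W[...,0]>.4)
    P=W[m];print('placed',len(P),P.mean(0),(P.max(0)+P.min(0))/2,fit(P,(.464,.369)))
E
```

```text
clock: 23.7
ee_pos: [0.4791, 0.1614, 0.2943]
eef_rot: [-3.141, -0.028, -0.002]
wrist_force: [0.7, 0.4, -0.1]
grip_width: 0.0801
grip_force: 0.0
clock: 24.4
ee_pos: [0.4993, -0.1007, 0.2942]
eef_rot: [3.141, 0.02, 0.001]
wrist_force: [-0.7, 0.1, 0.5]
grip_width: 0.0802
grip_force: 0.0
top [338, 229, 22, 23] ([0.6404, -0.0526, 0.1251], [0.6405, -0.0521, 0.1249])
top [155, 309, 25, 23] ([0.4615, 0.3624, 0.1313], [0.4636, 0.3692, 0.1266])
placed 416 [0.46347798 0.36966442 0.13508586] [0.46347258 0.36992282 0.13418488] (336, array([0.00775, 0.0129 , 0.13524]), np.float64(0.0015))
side [162, 162, 25, 15] ([0.4569, 0.3527, 0.127], [0.4604, 0.3632, 0.1265])
side [328, 165, 21, 13] ([0.7533, 0.1628, 0.1251], [0.7586, 0.1672, 0.1264])
side [336, 242, 28, 24] ([0.639, -0.0559, 0.1249], [0.6413, -0.0541, 0.1237])
side [311, 265, 29, 24] ([0.5707, -0.0814, 0.125], [0.5726, -0.079, 0.1239])
side [280, 287, 30, 27] ([0.4988, -0.0996, 0.1249], [0.4994, -0.0975, 0.124])
side [0, 361, 34, 58] ([0.0358, -0.0476, 0.1264], [0.0302, -0.0301, 0.1265])
side [449, 361, 33, 21] ([0.639, -0.3663, 0.1266], [0.6469, -0.3574, 0.1266])
side [339, 417, 45, 27] ([0.4577, -0.3641, 0.1246], [0.4594, -0.3626, 0.1264])
placed 302 [0.46025746 0.36594786 0.13489656] [0.46090874 0.37096378 0.1340018 ] (238, array([0.01742, 0.01289, 0.13555]), np.float64(0.0014))
```

View pics/side_a.png

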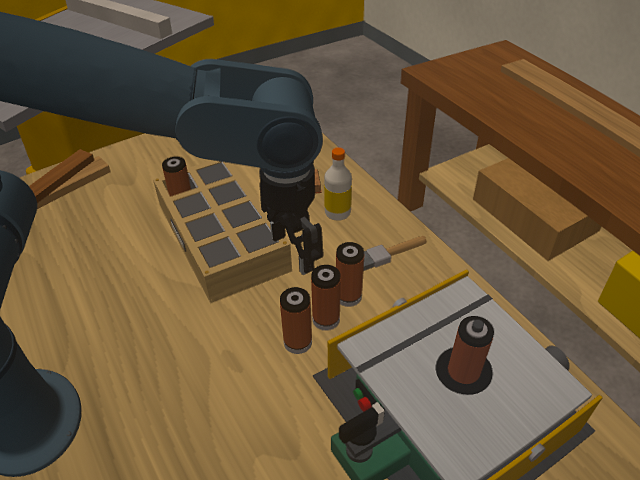

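The view shows the first drum upright in cell3 at (175,175) with its top at 0.135 m, so it is fully down. Three are still loose, at (295,320), (326,297) and (350,272).

```bash
python3 -m pendant '[[0.08,0,0.002,-0.045,0,0,0],[0.08,0,0,-0.045,0,0,0],[0.08,0,0,-0.045,0,0,0],[0.04,0,0,0,0,0,0],[0.04,0,0,0,0,0,0],[0.04,0,0,0,0,0,0],[0.04,0,0,0,0,0,0],[0.04,0,0,0,0,0,0]]' 45
```

```text
clock: 25.3
ee_pos: [0.5, -0.0961, 0.1606]
eef_rot: [3.14, 0.027, 0.004]
wrist_force: [0.2, -0.8, -2.4]
grip_width: 0.0515
grip_force: 48.5
```

```bash
python3 -m pendant '[[0.04,0,0,0.03,0,0,0],[0.04,0,0,0.045,0,0,0],[0.04,-0.004,0.02,0.04,0,0,0],[0.04,-0.004,0.033,0.03,0,0,0],[0.04,-0.004,0.045,0.004,0,0,0],[0.04,-0.004,0.045,0,0,0,0],[0.04,-0.004,0.045,0,0,0,0],[0.04,-0.004,0.045,0,0,0,0],[0.04,-0.004,0.045,0,0,0,0],[0.04,-0.004,0.045,0,0,0,0]]'; python3 -m pendant '[[0.04,-0.004,0.038,0,0,0,0],[0.04,-0.004,0.022,0,0,0,0],[0.04,0,0,0,0,0,0],[0.04,0,0,0,0,0,0]]'
```

```text
clock: 26.3
ee_pos: [0.4667, 0.2289, 0.3088]
eef_rot: [-3.141, -0.026, -0.003]
wrist_force: [1.6, -0.1, -3.0]
grip_width: 0.0509
grip_force: 48.7
clock: 26.7
ee_pos: [0.4591, 0.2871, 0.3083]
eef_rot: [3.141, 0.028, 0.001]
wrist_force: [0.4, -0.1, -2.4]
grip_width: 0.0513
grip_force: 48.8
```

```bash
python3 -m pendant '[[0.04,0,0,-0.04,0,0,0],[0.04,0,0,-0.02,0,0,0],[0.04,0,0,-0.01,0,0,0],[0.04,0,0,-0.01,0,0,0],[0.04,0,0,-0.01,0,0,0],[0.04,0,0,-0.01,0,0,0],[0.04,0,0,0,0,0,0]]'; python3 -m pendant '[[0.04,0,0,-0.01,0,0,0],[0.04,0,0,-0.01,0,0,0],[0.04,0,0,-0.01,0,0,0],[0.04,0,0,-0.006,0,0,0],[0.04,0,0,-0.002,0,0,0],[0.04,0,0,-0.001,0,0,0],[0.04,0,0,0,0,0,0]]'
```

```text
clock: 27.4
ee_pos: [0.4585, 0.2868, 0.2062]
eef_rot: [3.141, 0.026, -0.004]
wrist_force: [-1.8, -0.0, -4.0]
grip_width: 0.0511
grip_force: 48.8
clock: 28.1
ee_pos: [0.4595, 0.287, 0.1699]
eef_rot: [3.141, 0.027, -0.001]
wrist_force: [-4.5, -3.4, 5.9]
grip_width: 0.0511
grip_force: 49.8
```

```bash
python3 -m pendant '[[0.064,0,0,0,0,0,0],[0.064,0,0,0,0,0,0],[0.064,0,0,0,0,0,0],[0.064,0,0,0.03,0,0,0],[0.064,0,0,0.05,0,0,0],[0.08,0,-0.01,0.045,0,0,0],[0.08,0.014,-0.045,0,0,0,0],[0.08,0.014,-0.045,0,0,0,0],[0.08,0.014,-0.045,0,0,0,0],[0.08,0.014,-0.045,0,0,0,0]]'; python3 -m pendant '[[0.08,0.014,-0.045,0,0,0,0],[0.08,0.014,-0.045,0,0,0,0],[0.08,0.014,-0.045,0,0,0,0],[0.08,0.014,-0.041,0,0,0,0],[0.08,0,0,0,0,0,0],[0.08,0,0,0,0,0,0]]'
python3 - <<'E'
from h import *
for n in("top","side"):
    p,W=cloud(n)
    for o in drums(p,W): print(n,o[0],o[2:4])
    m=(W[...,2]>.128)&(W[...,2]<.142)&(W[...,1]>.25)&(W[...,1]<.32)&(W[...,0]<.52)&(W[...,0]>.4)
    P=W[m];print('placed',len(P),(P.max(0)+P.min(0))/2,fit(P,(.46,.287)))
E
```

```text
clock: 29.1
ee_pos: [0.5156, 0.0954, 0.2943]
eef_rot: [-3.141, -0.027, -0.002]
wrist_force: [1.4, -0.1, 0.3]
grip_width: 0.0802
grip_force: 0.0
clock: 29.7
ee_pos: [0.5714, -0.0798, 0.2936]
eef_rot: [-3.141, -0.023, 0.0]
wrist_force: [-0.3, -0.7, -0.6]
grip_width: 0.0801
grip_force: 0.0
top [160, 309, 20, 23] ([0.4602, 0.3581, 0.1307], [0.4635, 0.363, 0.1266])
placed 411 [0.4621695  0.28572571 0.13461795] (332, array([ 0.00964, -0.00875,  0.13543]), np.float64(0.0015))
side [162, 163, 25, 14] ([0.4567, 0.3532, 0.1272], [0.4609, 0.3604, 0.1267])
side [175, 176, 26, 22] ([0.4562, 0.2734, 0.1293], [0.4587, 0.2829, 0.1265])
side [336, 242, 28, 24] ([0.639, -0.057, 0.1249], [0.6415, -0.0558, 0.1238])
side [311, 265, 30, 25] ([0.5708, -0.0814, 0.1249], [0.5718, -0.0778, 0.1236])
side [0, 360, 35, 58] ([0.0359, -0.0476, 0.1264], [0.0304, -0.0306, 0.1265])
side [449, 361, 33, 21] ([0.6393, -0.3661, 0.1262], [0.6468, -0.357, 0.1264])
side [339, 417, 45, 27] ([0.4583, -0.3639, 0.1244], [0.46, -0.3628, 0.1265])
placed 342 [0.45885383 0.28349338 0.13345218] (289, array([0.00983, 0.02765, 0.13514]), np.float64(0.0014))
```

```bash
python3 -m pendant '[[0.08,0,0.001,-0.045,0,0,0],[0.08,0,0,-0.045,0,0,0],[0.08,0,0,-0.044,0,0,0],[0.04,0,0,0,0,0,0],[0.04,0,0,0,0,0,0],[0.04,0,0,0,0,0,0],[0.04,0,0,0,0,0,0],[0.04,0,0,0,0,0,0]]' 45
```

```text
clock: 30.6
ee_pos: [0.5721, -0.0781, 0.1617]
eef_rot: [3.14, 0.027, 0.005]
wrist_force: [-0.4, 0.3, -2.2]
grip_width: 0.0511
grip_force: 48.5
```

```bash
python3 -m pendant '[[0.04,0,0,0.03,0,0,0],[0.04,0,0,0.045,0,0,0],[0.04,-0.008,0.02,0.04,0,0,0],[0.04,-0.0125,0.033,0.03,0,0,0],[0.04,-0.016,0.038,0.003,0,0,0],[0.04,-0.016,0.038,0,0,0,0],[0.04,-0.016,0.038,0,0,0,0],[0.04,-0.016,0.038,0,0,0,0],[0.04,-0.016,0.038,0,0,0,0],[0.04,-0.016,0.04,0,0,0,0]]'; python3 -m pendant '[[0.04,0,0,0,0,0,0],[0.04,0,0,0,0,0,0],[0.04,0,0,0,0,0,0]]'
```

```text
clock: 31.6
ee_pos: [0.4539, 0.2063, 0.3088]
eef_rot: [-3.141, -0.026, -0.003]
wrist_force: [0.6, 0.1, -2.0]
grip_width: 0.0508
grip_force: 48.8
clock: 31.9
ee_pos: [0.4551, 0.2045, 0.3083]
eef_rot: [3.141, 0.025, 0.001]
wrist_force: [-0.3, 0.7, -2.6]
grip_width: 0.0512
grip_force: 49.0
```

```bash
python3 -m pendant '[[0.04,0,0,-0.04,0,0,0],[0.04,0,0,-0.02,0,0,0],[0.04,0,0,-0.01,0,0,0],[0.04,0,0,-0.01,0,0,0],[0.04,0,0,-0.01,0,0,0],[0.04,0,0,-0.01,0,0,0],[0.04,0,0,0,0,0,0]]'; python3 -m pendant '[[0.04,0,0,-0.01,0,0,0],[0.04,0,0,-0.01,0,0,0],[0.04,0,0,-0.01,0,0,0],[0.04,0,0,-0.005,0,0,0],[0.04,0,0,-0.002,0,0,0],[0.04,0,0,-0.001,0,0,0],[0.04,0,0,0,0,0,0]]'
```

```text
clock: 32.6
ee_pos: [0.4539, 0.2049, 0.2062]
eef_rot: [3.141, 0.026, -0.005]
wrist_force: [-1.9, 0.2, -2.6]
grip_width: 0.0513
grip_force: 49.0
clock: 33.3
ee_pos: [0.455, 0.205, 0.171]
eef_rot: [3.141, 0.027, -0.001]
wrist_force: [-4.0, -2.0, 6.9]
grip_width: 0.0508
grip_force: 50.1
```

```bash
python3 -m pendant '[[0.064,0,0,0,0,0,0],[0.064,0,0,0,0,0,0],[0.064,0,0,0,0,0,0],[0.064,0,0,0.03,0,0,0],[0.064,0,0,0.05,0,0,0],[0.08,0,0,0.045,0,0,0],[0.08,0.0265,-0.037,0,0,0,0],[0.08,0.0265,-0.037,0,0,0,0],[0.08,0.0265,-0.037,0,0,0,0],[0.08,0.0265,-0.037,0,0,0,0]]'; python3 -m pendant '[[0.08,0.0265,-0.037,0,0,0,0],[0.08,0.0265,-0.037,0,0,0,0],[0.08,0.0265,-0.037,0,0,0,0],[0.08,0,0,0,0,0,0],[0.08,0,0,0,0,0,0]]'
python3 - <<'E'
from h import *
for n in("top","side"):
    p,W=cloud(n)
    for o in drums(p,W): print(n,o[0],o[2:4])
    m=(W[...,2]>.128)&(W[...,2]<.142)&(W[...,1]>.17)&(W[...,1]<.24)&(W[...,0]<.52)&(W[...,0]>.4)
    P=W[m];print('placed',len(P),(P.max(0)+P.min(0))/2,fit(P,(.456,.205)))
E
```

```text
clock: 34.3
ee_pos: [0.5617, 0.0555, 0.2952]
eef_rot: [3.141, 0.027, 0.002]
wrist_force: [0.1, 0.7, 0.8]
grip_width: 0.0802
grip_force: 0.0
clock: 34.8
ee_pos: [0.6405, -0.0548, 0.2943]
eef_rot: [-3.141, -0.024, 0.001]
wrist_force: [-0.5, -0.4, -0.2]
grip_width: 0.0798
grip_force: 0.0
top [155, 309, 24, 23] ([0.4626, 0.365, 0.1316], [0.4636, 0.3699, 0.1266])
top [227, 311, 24, 22] ([0.4575, 0.2012, 0.1322], [0.4572, 0.2029, 0.1267])
placed 408 [0.45839732 0.20349171 0.13454659] (342, array([-0.01165,  0.00047,  0.13536]), np.float64(0.0015))
side [162, 156, 25, 21] ([0.4581, 0.3571, 0.1286], [0.4607, 0.3673, 0.1266])
side [175, 177, 26, 22] ([0.4566, 0.2738, 0.1296], [0.4585, 0.2822, 0.1266])
side [187, 204, 28, 17] ([0.4507, 0.1869, 0.1279], [0.4553, 0.1945, 0.1266])
side [336, 242, 28, 23] ([0.6388, -0.0557, 0.125], [0.6404, -0.0544, 0.1239])
side [449, 359, 33, 23] ([0.6391, -0.3663, 0.1266], [0.647, -0.3573, 0.1265])
side [0, 360, 35, 58] ([0.0354, -0.048, 0.1262], [0.0307, -0.0296, 0.1265])
side [339, 418, 45, 26] ([0.4581, -0.3638, 0.1247], [0.4596, -0.3627, 0.1265])
placed 421 [0.4553986  0.20248765 0.13421149] (347, array([0.00637, 0.02617, 0.13585]), np.float64(0.0013))
```

```bash
python3 -m pendant '[[0.08,0,0.001,-0.045,0,0,0],[0.08,0,0,-0.045,0,0,0],[0.08,0,0,-0.044,0,0,0],[0.04,0,0,0,0,0,0],[0.04,0,0,0,0,0,0],[0.04,0,0,0,0,0,0],[0.04,0,0,0,0,0,0],[0.04,0,0,0,0,0,0]]' 45
```

```text
clock: 35.7
ee_pos: [0.641, -0.053, 0.1629]
eef_rot: [3.141, 0.027, 0.005]
wrist_force: [0.9, -0.2, -2.8]
grip_width: 0.0508
grip_force: 48.4
```

```bash
python3 -m pendant '[[0.04,0,0,0.03,0,0,0],[0.04,0,0,0.045,0,0,0],[0.04,-0.008,0.018,0.04,0,0,0],[0.04,-0.0115,0.0295,0.03,0,0,0],[0.04,-0.014,0.034,0.002,0,0,0],[0.04,-0.014,0.034,0,0,0,0],[0.04,-0.014,0.034,0,0,0,0],[0.04,-0.014,0.034,0,0,0,0],[0.04,-0.014,0.034,0,0,0,0],[0.04,-0.014,0.036,0,0,0,0]]'; python3 -m pendant '[[0.04,0,0,0,0,0,0],[0.04,0,0,0,0,0,0],[0.04,0,0,0,0,0,0]]'
```

```text
clock: 36.7
ee_pos: [0.536, 0.2017, 0.3088]
eef_rot: [-3.141, -0.026, -0.002]
wrist_force: [1.0, 0.2, -2.0]
grip_width: 0.0509
grip_force: 48.9
clock: 37.0
ee_pos: [0.5371, 0.1999, 0.3084]
eef_rot: [3.141, 0.025, 0.001]
wrist_force: [0.2, -0.4, -2.7]
grip_width: 0.0508
grip_force: 49.0
```

```bash
python3 -m pendant '[[0.04,0,0,-0.04,0,0,0],[0.04,0,0,-0.02,0,0,0],[0.04,0,0,-0.01,0,0,0],[0.04,0,0,-0.01,0,0,0],[0.04,0,0,-0.01,0,0,0],[0.04,0,0,-0.01,0,0,0],[0.04,0,0,0,0,0,0]]'; python3 -m pendant '[[0.04,0,0,-0.01,0,0,0],[0.04,0,0,-0.01,0,0,0],[0.04,0,0,-0.01,0,0,0],[0.04,0,0,-0.004,0,0,0],[0.04,0,0,-0.001,0,0,0],[0.04,0,0,-0.001,0,0,0],[0.04,0,0,0,0,0,0]]'
```

```text
clock: 37.7
ee_pos: [0.5359, 0.2005, 0.2061]
eef_rot: [3.141, 0.026, -0.005]
wrist_force: [-1.8, 0.1, -1.9]
grip_width: 0.0513
grip_force: 48.9
clock: 38.4
ee_pos: [0.5369, 0.2006, 0.1721]
eef_rot: [3.141, 0.027, 0.001]
wrist_force: [-1.4, 0.4, -1.9]
grip_width: 0.0511
grip_force: 49.2
```

```bash
python3 -m pendant '[[0.04,0,0,-0.001,0,0,0],[0.04,0,0,-0.001,0,0,0],[0.04,0,0,0,0,0,0]]'
```

```text
clock: 38.7
ee_pos: [0.5376, 0.2006, 0.1721]
eef_rot: [3.141, 0.027, 0.002]
wrist_force: [-5.5, -1.8, 9.5]
grip_width: 0.051
grip_force: 50.3
```

Contact with the floor. Release, move clear and inspect.

```bash
python3 -m pendant '[[0.064,0,0,0,0,0,0],[0.064,0,0,0,0,0,0],[0.064,0,0,0,0,0,0],[0.064,0,0,0.03,0,0,0],[0.064,0,0,0.05,0,0,0],[0.064,0,0,0.045,0,0,0],[0.064,-0.014,-0.045,0,0,0,0],[0.064,-0.014,-0.045,0,0,0,0],[0.064,-0.014,-0.045,0,0,0,0],[0.064,-0.014,-0.045,0,0,0,0]]'; python3 -m pendant '[[0.064,-0.01,-0.045,0,0,0,0],[0.064,-0.01,-0.045,0,0,0,0],[0.064,0,0,0,0,0,0],[0.064,0,0,0,0,0,0]]'
python3 - <<'E'
from h import *
table()
for n in("top","side"):
    p,W=cloud(n,f"pics/{n}_b.png")
    for c in[(.464,.369),(.46,.287),(.456,.205),(.538,.2)]:
        m=(W[...,2]>.12)&(W[...,2]<.15)&(np.hypot(W[...,0]-c[0],W[...,1]-c[1])<.035)
        P=W[m];print(n,c,len(P),(P.max(0)+P.min(0))[:2]/2,fit(P,c))
E
```

```text
clock: 39.7
ee_pos: [0.48, 0.0192, 0.295]
eef_rot: [3.141, 0.028, 0.002]
wrist_force: [1.4, -0.9, 0.1]
grip_width: 0.0639
grip_force: 0.0
clock: 40.1
ee_pos: [0.4607, -0.0702, 0.2949]
eef_rot: [-3.141, -0.022, -0.001]
wrist_force: [1.0, 0.5, 0.4]
grip_width: 0.0642
grip_force: 0.0
top table 8410 [ 0.00053 -0.00064  0.11017] 0.0015
bench 38405 [ 0.00073 -0.00028  0.00038] 0.0015
cheek 564 [0.00135 0.00017 0.10952] 0.0014
side table 15829 [ 0.00042 -0.00125  0.11053] 0.0012
bench 41559 [ 0.00018 -0.00097  0.00083] 0.0014
cheek 1269 [-0.00067 -0.00334  0.10964] 0.0013
top (0.464, 0.369) 446 [0.46358761 0.36989143] (308, array([0.00593, 0.05085, 0.13488]), np.float64(0.0014))
top (0.46, 0.287) 442 [0.46219584 0.28605774] (309, array([0.02137, 0.03516, 0.13546]), np.float64(0.0014))
top (0.456, 0.205) 422 [0.45832645 0.20324401] (307, array([0.01506, 0.03816, 0.13541]), np.float64(0.0014))
top (0.538, 0.2) 417 [0.53810264 0.19978096] (305, array([0.02847, 0.01903, 0.13498]), np.float64(0.0014))
side (0.464, 0.369) 338 [0.46107437 0.36889463] (146, array([0.06492, 0.18205, 0.13525]), np.float64(0.0014))
side (0.46, 0.287) 422 [0.45862084 0.28369992] (220, array([0.0458 , 0.10706, 0.13441]), np.float64(0.0014))
side (0.456, 0.205) 512 [0.45500678 0.20401506] (260, array([0.02022, 0.0938 , 0.13519]), np.float64(0.0013))
side (0.538, 0.2) 29 [0.51608414 0.20340015] (17, array([1.15572, 0.0145 , 0.15758]), np.float64(0.0013))
```

View pics/side_b.png

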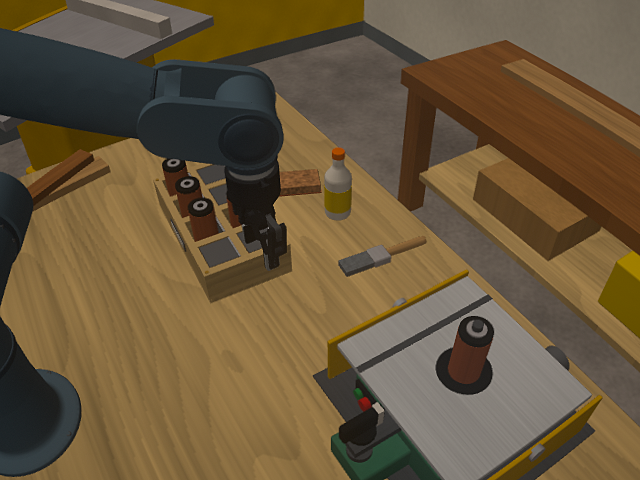

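View pics/top_b.png

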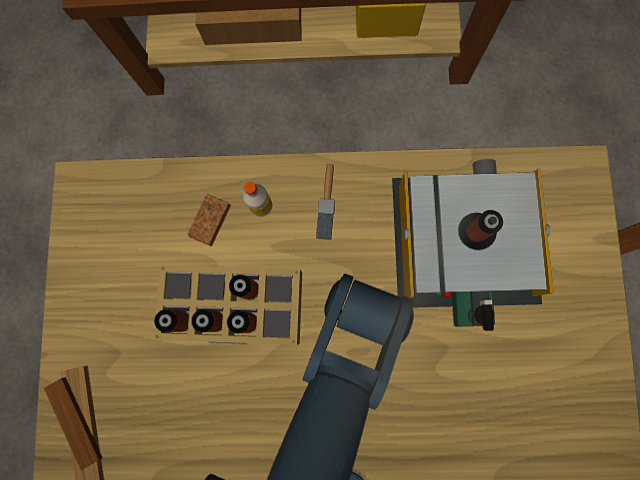

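The top view shows all four drums in their cells, at (166,321), (204,321), (239,321) and (241,287), with tops at 0.135 m. The table is level, the bystanders haven't moved, and the arm is clear.

```bash
python3 -c "from workcell import order;print(order.finish_job())"
```

```text
the job is handed in; nothing more can be done
None
```

I levelled the sander table (within about 0.001 rad by the cameras), put all four full-length drums upright on the floors of free cells 1, 2, 3 and 5, left the glue bottle, sanding block and brush in place, and handed the job in at about 40 s.

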